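Stock the electrician's kit tray

ROBOT

A 6-joint arm with a two-finger parallel gripper is mounted at the origin on a cart in front of the work surface, level with it; the furniture and walls round the work are solid. World frame = base frame: x ahead of the robot, y to its left, z up, the work surface at z = 0. Lengths are in mm, angles in rad, forces in N, time in s.
With the tool pointing down it reaches from about 300 to 825 mm from the base axis. Payload 5.4 kg.
Tool frame: the origin (TCP) lies at the very end of the fingers, on their centre line; the grasp point (between the pads) lies 19 mm behind it; z points along the fingers, y is the line along which they close (so a half turn about z gives the same grasp; the last joint's range is limited). The gripper opens to 92 mm and grips with 3 to 60 N. Pads are 20 mm wide; open, the fingers measure 128 mm over their backs; the gripper's body (75 mm by 189 mm) begins 69 mm behind the grasp point.
Start: joints at [0.999, 0.158, 1.597, -0, 1.386, -0.21], TCP at [203.535, 537.754, 214.601] pointing down, gripper open.
Joint ranges: [-2.91, 2.91], [-0.94, 2.29], [0.18, 2.7], [-1.29, 4.43], [0.17, 2.64], [-3, 3]. Speed limits (rad/s): [2.57, 2.57, 3.14, 3.14, 3.14, 3.14].

INTERFACE

Orientations are given as a unit quaternion [x, y, z, w].
In Python, from rig import r gives the robot as it stands. The module is installed in compiled form; this text tells all that it offers.
- The arm moves only by the tool drive_tool, never from a script. Its argument "series" is a list of rows, each an object of numbers: "hand": the closure, from 0 (fully open) to 1 (shut); "x", "y", "z": the shift along the world's x, y, z in m; "ax", "ay", "az": the turn, a rotation vector about the world's x, y, z in degrees. In form: [{"hand": .., "x": .., "y": .., "z": .., "ax": .., "ay": .., "az": ..}, ...]. A call has 1 to 10 rows; each row is the pose to reach, as a shift and turn from the pose commanded when the call began; what a row does not reach only later rows make up. A row lasts 1/10 s, in which the tool goes at most 50 mm and 8.59 degrees, less where a joint would pass 70% of its speed; a pose out of reach is approached as far as the arm can. A call with a gripper value outside its range is refused whole. The fingers move at their own pace and stop on an object; "newtons" is the grip in N (left out, the last holds). Time passes only in rows, so rows that repeat a pose let the fingers close. It gives the time, the measured TCP pose, the force, the opening and the grip force at its end, in the units of the state.
- r.get_state(): the state, without advancing time (a new reading comes with each control period).
- r.camera(name): name is "side" or "top"; returns a dict with "color" (480x640x3 uint8, red, green, blue), "depth" (480x640 float32, mm along the optical axis (not along the pixel's ray), 0 where there is no reading), "K" (3x3 intrinsics, pixels), "rvec" (rotation vector, rad) and "tvec" (3), from world to camera coordinates, as OpenCV has them. Camera axes: x right, y down, z forward; pixel columns grow to the right and rows downward; lengths in mm; the calibration is good to about 2 mm. A picture is of the moment at which its call begins.
- r.hand_in(): hands the job in; it is judged then, once.
Trained networks look in a picture, given as the dict that the camera call returned (one of the last four; its "shot" number tells which), for a name from the list of things; names that differ only in an ending like _2 or _b are one class to them, and where a whole thing is asked for, a point or a joint stands for the part that bears it (a point fixed in the world has none). Each returns a list of dicts, best first, with "p" (0 to 1); they miss things now and then, are a little off and sometimes report something else, mostly with a low value. They report only what shows in the picture. A call takes as long as a camera call.
- r.find_in(picture, query): "extent" ([centre column, centre row, width, height] in pixels, round what is visible of it).
The state is a dict: "time": time; "joint_pos": joint angles; "qvel": joint speeds; "effort": joint torques, N m; "ee_pos": TCP position; "orientation": TCP orientation; "ft_force": force on the tool from outside, world axes, zero at the start; "wrist_torque": the same for the moment, N m; "opening": opening from 0.0 (shut) to 1.0 (fully open); "finger_force": force on a finger pad.
Only numpy, scipy, OpenCV 4.12 (cv2) and the standard library are available. Lean on these libraries where they do the work, as an engineer would, in place of code of your own. Each camera call takes 0.05 s, during which the arm holds its last target. There are 200 camera calls.

TASK

Stock the blue kit tray: lay the red screwdriver in its long front compartment and the terminal strip in the narrow crosswise compartment beside the tape roll. Each must end up lying flat on its compartment's floor, right side up as it lies now and lengthwise along the compartment, set down rather than dropped. Leave the yellow screwdriver and the tape roll alone.

Things in the scene. Friction and masses are not known exactly. Their poses are not given: they have to be found in the camera images.
- red_screwdriver: Loose screwdriver with a red handle, lying flat, 221 mm long, 90 g. Origin: underside, middle of the whole length. Its y axis runs along the tool toward the handle end: handle from y = +3 to +108 mm, 31 mm wide and 32 mm high (about 26 mm wide where the fingers close on it), does not roll; steel shaft from y = +3 to -112 mm, 6 mm thick, 13 to 19 mm above the underside. Centre of mass about y = +53 mm (the handle's middle). z is up.
- terminal_strip: Loose offcut of metal mounting rail with a row of grey, blue and green terminals clipped on; 125 mm long, 42 mm wide, 42 mm high, 120 g. Origin: underside, middle of the rail. y axis along its length, z up. The terminal block, 42 mm wide (x) and reaching from 8 to 42 mm height, spans y = -18 to +39 mm (grip it across, at y = +10 mm); the bare rail is 36 mm wide and 8 mm high.
- tray: Blue open tray with dark compartment floors, fixed to the table, 233 (x) x 258 (y) mm, small lugs on its y ends. Origin: centre of its underside, z up. All walls are 4 mm thick and 12 mm high over the table; the floor is 3 mm thick. The long compartment takes up the side at -x (near the robot), the crosswise one the -y end behind it; the open bin left over (155 x 174 mm) holds the tape roll.
- long_slot (a point): Centre of the floor of the long compartment; same axes as the tray. The compartment measures 66 mm along x and 250 mm along y inside, walls rise 9 mm above this point. The screwdriver may point either way.
- cross_slot (a point): Centre of the floor of the crosswise compartment; same axes as the tray. The compartment measures 155 mm along x and 72 mm along y inside, walls rise 9 mm above this point. The terminal strip may point either way.
- yellow_screwdriver: Smaller screwdriver with a yellow handle, 169 mm long, 20 mm wide, 21 mm high, lying on the table: a bystander to leave alone. Origin: underside, middle of its length; y axis toward the handle end.
- tape_roll: Roll of masking tape, 100 mm across and 25 mm high, lying in the tray's bin: to be left alone. Origin: centre of its underside.

How it is judged (in metres and radians):
At the end, for the whole second after the job is handed in: Red screwdriver at rest in the long compartment, terminal strip in the crosswise one: each within 20 mm of its centre (22 mm across the long one), underside within 4 mm of the floor, right side up and level within 7 degrees, lengthwise within 15 degrees (either way round) (x of red_screwdriver in the frame of long_slot between -0.022 and 0.022 m and y of red_screwdriver in the frame of long_slot between -0.02 and 0.02 m and z of red_screwdriver in the frame of long_slot below 0.004 m and angle between the y axis of red_screwdriver and the y axis of tray, either way round below 0.26 rad and angle between each of red_screwdriver, terminal_strip's own z axis and vertical below 0.12 rad and x of terminal_strip in the frame of cross_slot between -0.02 and 0.02 m and y of terminal_strip in the frame of cross_slot between -0.02 and 0.02 m and z of terminal_strip in the frame of cross_slot below 0.004 m and angle between the y axis of terminal_strip and the x axis of tray, either way round below 0.26 rad and linear speed of each of red_screwdriver, terminal_strip below 0.02 m/s); the robot touches nothing.
It fails at once if the yellow screwdriver is moved more than 30 mm (distance of yellow_screwdriver from where it was at the start of the episode above 0.03 m).
It fails at once if the tape roll is moved more than 30 mm (distance of tape_roll from where it was at the start of the episode above 0.03 m).
It fails at once if the red screwdriver is dropped (out of the fingers more than 60 mm above the table) (height (world z) of red_screwdriver above 0.06 m and contact force between the fingers and red_screwdriver below 0.05 N).
It fails at once if the terminal strip is dropped (out of the fingers more than 60 mm above the table) (height (world z) of terminal_strip above 0.06 m and contact force between the fingers and terminal_strip below 0.05 N).
It also fails if it takes over 51 s, if anything falls off the work surface, if the arm or the gripper's body presses on something with over 40 N, if the wrist force passes 120 N, or if a joint passes its speed limit or range.

## Working session

There is one attempt and no reset: what is moved stays moved. The work goes in short steps, Python scripts to look and compute and a tool call to move; the robot and the scene stay as the last step left them, time stands still between calls to the robot, and variables do not carry over. Pictures are saved under pics/ and viewed, at most 10 in all, crops included, and the job is handed in when it is done.

Besides the shell and the picture viewer there is one more tool, called after "Call:" as name(argument=value, ...) on one line, values as JSON. drive_tool: Moves the arm, as the interface text tells. Its arguments: {"type":"object","properties":{"series":{"type":"array","items":{"type":"object","properties":{"hand":{"type":"number"},"x":{"type":"number"},"y":{"type":"number"},"z":{"type":"number"},"ax":{"type":"number"},"ay":{"type":"number"},"az":{"type":"number"}}}},"newtons":{"type":"number"}},"required":["series"]}

```bash
mkdir -p pics; cat > h.py <<'E'
import numpy as np, cv2
from rig import r
def world(c,u,v,d):
    R=cv2.Rodrigues(np.array(c["rvec"],float))[0]; K=np.array(c["K"])
    u,v,d=map(np.asarray,(u,v,d))
    p=np.stack([(u-K[0,2])/K[0,0]*d,(v-K[1,2])/K[1,1]*d,d],-1)
    return (p-np.array(c["tvec"]).ravel())@R
def cloud(c):
    v,u=np.mgrid[:480,:640]; return world(c,u,v,c["depth"].astype(float))
E
python3 - <<'E'
from h import *
for n in("top","side"):
    c=r.camera(n); cv2.imwrite(f"pics/{n}0.png",c["color"][...,::-1])
    P=cloud(c); np.savez(f"{n}0.npz",P=P,**{k:np.array(c[k]) for k in("color","depth","K","rvec","tvec")})
    for q in("red_screwdriver","terminal_strip","tray","yellow_screwdriver","tape_roll"):
        for o in r.find_in(c,q)[:2]:
            e=o["extent"]; u,v=int(e[0]),int(e[1]); print(n,q,round(o["p"],2),np.round(e),np.round(P[min(v,479),min(u,639)]))
print(r.get_state())
E
```

```text
top red_screwdriver 0.94 [457. 292.  18. 101.] [ 443. -345.   17.]
top terminal_strip 0.83 [362. 197.  53.  25.] [ 636. -138.   48.]
top tray 0.96 [231. 252. 137. 114.] [517. 137.   3.]
top yellow_screwdriver 0.98 [358. 291.  10.  78.] [ 440. -133.   19.]
top yellow_screwdriver 0.73 [362. 197.  54.  28.] [ 636. -136.   45.]
top tape_roll 0.8 [207. 222.  46.  46.] [580. 192.   2.]
side red_screwdriver 0.57 [367. 170.  71.  14.] [ 461. -335.   25.]
side red_screwdriver 0.37 [285. 215.  30.  36.] [ 639. -103.   36.]
side terminal_strip 0.78 [286. 214.  31.  37.] [ 639. -105.   37.]
side tray 0.76 [341. 311. 162. 122.] [522. 142.   3.]
side yellow_screwdriver 0.87 [377. 218.  72.   7.] [ 449. -124.   20.]
side yellow_screwdriver 0.19 [341. 312. 158. 121.] [522. 145.   3.]
side tape_roll 0.74 [307. 326.  62.  53.] [579. 179.   4.]
{'time': 0.6, 'joint_pos': array([ 9.98893531e-01,  1.58404411e-01,  1.59699983e+00,  5.86995625e-06,
        1.38620866e+00, -2.10098557e-01]), 'qvel': array([-0.00064005, -0.00113056, -0.0005039 ,  0.00169639, -0.00014898,
       -0.00032368]), 'effort': array([-1.08080221e-03, -3.85372603e+01, -3.22213233e+01,  7.00790808e-02,
        3.09019710e-02, -3.41961561e-05]), 'ee_pos': array([203.53493327, 537.75138666, 214.5987501 ]), 'orientation': array([ 1.79917575e-01,  9.83681689e-01, -8.26144519e-06, -6.52620878e-06]), 'ft_force': array([ 0.08214655,  0.19729121, -0.69112162]), 'wrist_torque': array([-0.04407143, -0.05384821, -0.01569103]), 'finger_force': 0.0, 'opening': 0.9986639007735391}
```

View pics/top0.png

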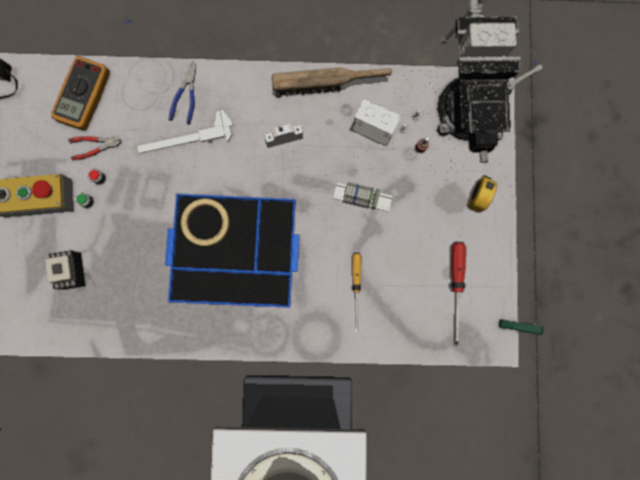

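View pics/side0.png

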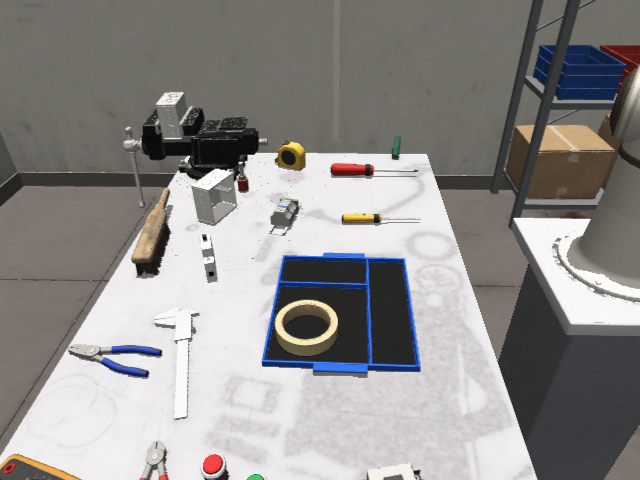

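The top view shows the red screwdriver at about (458,292) with its handle up (+x). The yellow screwdriver is at (357,291), the terminal strip at (362,197) lying along y, and the tray centre at (232,250). In the tray, the long compartment is at the near side, the crosswise one at its right (-y) end, and the tape roll in the bin at (205,222). The side view agrees with this layout.

```bash
cat > m.py <<'E'
from h import *
def rect(X):
    (c,s,a)=cv2.minAreaRect(X.astype(np.float32)); 
    b=cv2.boxPoints((c,s,a)); e=[b[1]-b[0],b[2]-b[1]]; l=max(e,key=np.linalg.norm); 
    return np.round(c,1),np.round(sorted(s),1),round(np.degrees(np.arctan2(l[1],l[0]))%180,1)
boxes={"red":(300,620,-420,-270),"strip":(560,710,-230,-60),"yellow":(340,560,-190,-90),"tray":(370,680,-30,310)}
if __name__=="__main__":
  for n in("top","side"):
    d=np.load(n+"0.npz"); P=d["P"]; hsv=cv2.cvtColor(d["color"],cv2.COLOR_RGB2HSV); H,S,V=[hsv[...,i] for i in range(3)]
    def inb(k): a=boxes[k]; return (d["depth"]>0)&(P[...,0]>a[0])&(P[...,0]<a[1])&(P[...,1]>a[2])&(P[...,1]<a[3])
    f=inb("yellow")|inb("red")
    tab=P[f&(V>150)&(S<40)][:,2]; print(n,"table z",np.round(np.percentile(tab,[10,50,90]),1))
    m=inb("red")&((H<8)|(H>172))&(S>140)&(V>60); print("red handle",rect(P[m][:,:2]),np.round(np.percentile(P[m][:,2],[5,50,95]),1))
    c0=P[m][:,:2].mean(0)
    m2=inb("red")&(P[...,2]>8); print("red all>8",rect(P[m2][:,:2]),m2.sum(), np.round([P[m2].min(0),P[m2].max(0)]))
    for z in(5,20,30):
      m=inb("strip")&(P[...,2]>z); print("strip >",z,m.sum(),rect(P[m][:,:2]),np.round(np.percentile(P[m][:,2],[50,95]),1))
    m=inb("yellow")&(P[...,2]>7); print("yellow",rect(P[m][:,:2]))
    m=inb("tray")&(H>100)&(H<130)&(S>150)&(V>90); X=P[m]; print("blue",rect(X[:,:2]),np.round(np.percentile(X[:,2],[10,50,90]),1))
    m=inb("tray")&(V<45); print("floor z",np.round(np.percentile(P[m][:,2],[10,50,90]),1))
    m=inb("tray")&(P[...,2]>18); print("tape",rect(P[m][:,:2]))
E
python3 m.py
```

```text
top table z [-2.9  0.2  3.3]
red handle (array([ 495.8, -344.8]), array([ 26. , 101.8]), np.float32(179.4)) [22.2 28.2 33.3]
red all>8 (array([ 472.6, -344.8]), array([ 50.9, 308.7]), np.float32(169.3)) 881 [[ 319. -399.    8.]
 [ 620. -321.   47.]]
strip > 5 843 (array([ 639.7, -145.5]), array([140.9, 163.8]), np.float32(89.5)) [31.5 43.8]
strip > 20 609 (array([ 646.3, -158.8]), array([ 57.7, 121.1]), np.float32(94.3)) [36.2 44.3]
strip > 30 473 (array([ 645.4, -160.4]), array([ 55.9, 120.1]), np.float32(96.2)) [39.5 44.8]
yellow (array([ 457.6, -128. ]), array([ 62.5, 202.5]), np.float32(179.7))
blue (array([521. , 134.3]), array([229.2, 277.8]), np.float32(88.9)) [ 2.7 10.5 14.5]
floor z [0.5 3.5 6.5]
tape (array([554.4, 132.9]), array([162.2, 263.3]), np.float32(98.1))
side table z [-0.2  1.2  2.7]
red handle (array([ 496.6, -341.1]), array([ 21.9, 102.4]), np.float32(179.5)) [11.1 24.3 32.2]
red all>8 (array([ 479.1, -347.4]), array([ 55. , 293.3]), np.float32(169.2)) 618 [[ 330. -402.    8.]
 [ 619. -329.   49.]]
strip > 5 639 (array([ 642.9, -141.9]), array([ 42.9, 121. ]), np.float32(77.7)) [30.3 44. ]
strip > 20 471 (array([ 643.6, -138.4]), array([42.2, 74.9]), np.float32(78.0)) [34.4 44.2]
strip > 30 327 (array([ 643.2, -139. ]), array([40.6, 73.6]), np.float32(78.4)) [39.9 44.4]
yellow (array([ 437.2, -130.9]), array([ 18.5, 166.8]), np.float32(1.5))
blue (array([521.2, 133.4]), array([231.6, 284.9]), np.float32(88.7)) [ 4.4 11.5 13.6]
floor z [2.9 4.2 5.4]
tape (array([576.8, 191.9]), array([98.5, 99.1]), np.float32(123.5))
```

```bash
python3 - <<'E'
from m import *
def plane(d,u,v,z):
    R=cv2.Rodrigues(d["rvec"])[0]; t=d["tvec"].ravel(); K=d["K"]
    ray=np.stack([(u-K[0,2])/K[0,0],(v-K[1,2])/K[1,1],np.ones_like(u,float)],-1)@R; o=-R.T@t
    return o+ray*((z-o[2])/ray[...,2])[...,None]
v,u=np.mgrid[:480,:640]
for n in("top","side"):
    d=np.load(n+"0.npz"); hsv=cv2.cvtColor(d["color"],cv2.COLOR_RGB2HSV); H,S,V=[hsv[...,i].astype(int) for i in range(3)]
    Q=plane(d,u,v,16.); b=lambda a:(Q[...,0]>a[0])&(Q[...,0]<a[1])&(Q[...,1]>a[2])&(Q[...,1]<a[3])
    m=b((470,560,-380,-300))&((H<8)|(H>172))&(S>140); print(n,"handle@16",rect(Q[m][:,:2]),Q[m][:,0].min().round(),Q[m][:,0].max().round())
    m=b((300,430,-375,-310))&(V<135); X=Q[m]; print("shaft",len(X),X[:,0].min().round(),X[:,0].max().round(),np.median(X[:,1]).round(1), np.polyfit(X[:,0],X[:,1],1) if len(X)>5 else "")
    # tray rim at z=12
    W=plane(d,u,v,12.); m=b((370,680,-30,310))&(H>100)&(H<130)&(S>150)&(V>90); X=W[m]; print("tray rim",rect(X[:,:2]))
    a=np.radians(-1.2); Rz=np.array([[np.cos(a),-np.sin(a)],[np.sin(a),np.cos(a)]]); Y=(X[:,:2]-[521,134])@Rz
    for i,ax in enumerate("xy"):
        h,e=np.histogram(Y[:,i],np.arange(-150,151,3)); print(ax,[(int(e[k]+1),int(h[k])) for k in np.argsort(-h)[:10]])
d=np.load("side0.npz"); P=d["P"]; D=d["depth"]>0
a=np.radians(78); s=(P[...,:2]-[643,-141.5])@np.array([np.cos(a),np.sin(a)]); w=(P[...,:2]-[643,-141.5])@np.array([-np.sin(a),np.cos(a)])
m=D&(abs(s)<75)&(abs(w)<20)
for k in range(-75,75,6):
    q=m&(s>=k)&(s<k+6); print(k,q.sum(),np.round(np.percentile(P[q][:,2],[50,90]),0) if q.sum() else "",end="; ")
t=np.load("top0.npz")["color"]; cv2.imwrite("pics/crop.png",np.hstack([cv2.resize(t[165:230,320:405],(510,390),interpolation=2),cv2.resize(d["color"][190:240,260:315],(290,264),interpolation=2).repeat(1,0)[:264].copy() if 0 else cv2.resize(d["color"][190:240,260:315],(290,390),interpolation=2)])[...,::-1])
E
```

```text
top handle@16 (array([ 509.1, -347.4]), array([25.7, 77.4]), np.float32(179.9)) 470.0 548.0
shaft 159 330.0 428.0 -338.6 [ 1.87225188e-03 -3.40374339e+02]
tray rim (array([520.8, 134.1]), array([228.9, 277.6]), np.float32(88.9))
x [(-113, 174), (-44, 174), (-47, 161), (112, 152), (-41, 78), (4, 34), (-11, 32), (34, 32), (19, 31), (-26, 31)]
y [(-125, 143), (124, 135), (-53, 113), (-50, 110), (-128, 81), (127, 70), (-134, 52), (-137, 52), (133, 52), (130, 51)]
side handle@16 (array([ 509.1, -350.5]), array([49.4, 77.6]), np.float32(0.8)) 470.0 548.0
shaft 45 332.0 393.0 -343.7 [ 3.56011550e-01 -4.59928656e+02]
tray rim (array([521.1, 133.7]), array([231.6, 283. ]), np.float32(88.7))
x [(-113, 208), (-44, 208), (112, 169), (-47, 144), (115, 128), (-41, 111), (-110, 100), (-116, 90), (109, 75), (1, 51)]
y [(127, 260), (130, 252), (124, 247), (133, 204), (-128, 117), (-122, 114), (-125, 110), (136, 108), (-53, 105), (-47, 102)]
-75 4 [1. 2.]; -69 2 [0. 0.]; -63 6 [ 8. 10.]; -57 7 [2. 9.]; -51 6 [1. 5.]; -45 2 [3. 3.]; -39 12 [32. 35.]; -33 25 [27. 36.]; -27 23 [31. 35.]; -21 21 [36. 44.]; -15 32 [41. 44.]; -9 31 [41. 44.]; -3 32 [42. 44.]; 3 30 [40. 44.]; 9 30 [40. 44.]; 15 35 [39. 44.]; 21 38 [39. 44.]; 27 54 [26. 43.]; 33 234 [24. 40.]; 39 49 [ 5. 27.]; 45 26 [2. 9.]; 51 38 [2. 8.]; 57 45 [3. 9.]; 63 33 [1. 3.]; 69 33 [1. 2.];
```

View pics/crop.png

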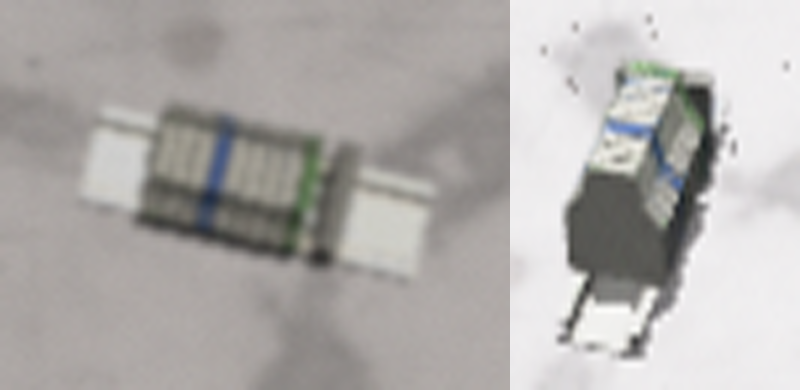

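Call:
drive_tool(series=[{"x": 0.04, "y": -0.03}, {"x": 0.08, "y": -0.06}, {"x": 0.12, "y": -0.09}, {"x": 0.16, "y": -0.13}, {"x": 0.19, "y": -0.17}, {"x": 0.22, "y": -0.21, "az": 5}, {"x": 0.25, "y": -0.25, "az": 10}, {"x": 0.28, "y": -0.29, "az": 15}, {"x": 0.29, "y": -0.33, "az": 20.7}, {"x": 0.29, "y": -0.37, "az": 20.7}])

```text
$.series[0]: bad value
```

The crop shows the full-height block (left crop columns 150–320) nearer the strip's +y world end. The low end clamp is at 320–360 and bare rail at both ends, so the strip's y axis points to world +y at 78°. The move was refused, so I'll fill in every field.

Call:
drive_tool(series=[{"hand": 0, "x": 0.04, "y": -0.03, "z": 0, "ax": 0, "ay": 0, "az": 0}, {"hand": 0, "x": 0.08, "y": -0.06, "z": 0, "ax": 0, "ay": 0, "az": 0}, {"hand": 0, "x": 0.12, "y": -0.09, "z": 0, "ax": 0, "ay": 0, "az": 0}, {"hand": 0, "x": 0.16, "y": -0.12, "z": 0, "ax": 0, "ay": 0, "az": 0}, {"hand": 0, "x": 0.19, "y": -0.16, "z": 0, "ax": 0, "ay": 0, "az": 4}, {"hand": 0, "x": 0.22, "y": -0.2, "z": 0, "ax": 0, "ay": 0, "az": 8}, {"hand": 0, "x": 0.25, "y": -0.24, "z": 0, "ax": 0, "ay": 0, "az": 12}, {"hand": 0, "x": 0.28, "y": -0.28, "z": 0, "ax": 0, "ay": 0, "az": 16}, {"hand": 0, "x": 0.2895, "y": -0.325, "z": 0, "ax": 0, "ay": 0, "az": 20.7}, {"hand": 0, "x": 0.2895, "y": -0.37, "z": 0, "ax": 0, "ay": 0, "az": 20.7}], newtons=20)

```text
time: 1.6
ee_pos: [494.1, 165.6, 214.7]
orientation: [-0.0, 1.0, -0.0, 0.0]
ft_force: [1.0, 0.1, 0.1]
opening: 0.998
finger_force: 0.0
```

Call:
drive_tool(series=[{"hand": 0, "x": 0, "y": -0.045, "z": 0, "ax": 0, "ay": 0, "az": 0}, {"hand": 0, "x": 0, "y": -0.09, "z": 0, "ax": 0, "ay": 0, "az": 0}, {"hand": 0, "x": 0, "y": -0.135, "z": 0, "ax": 0, "ay": 0, "az": 0}, {"hand": 0, "x": 0, "y": -0.18, "z": 0, "ax": 0, "ay": 0, "az": 0}, {"hand": 0, "x": 0, "y": -0.225, "z": 0, "ax": 0, "ay": 0, "az": 0}, {"hand": 0, "x": 0, "y": -0.27, "z": 0, "ax": 0, "ay": 0, "az": 0}, {"hand": 0, "x": 0, "y": -0.315, "z": 0, "ax": 0, "ay": 0, "az": 0}, {"hand": 0, "x": 0, "y": -0.36, "z": 0, "ax": 0, "ay": 0, "az": 0}, {"hand": 0, "x": 0, "y": -0.405, "z": 0, "ax": 0, "ay": 0, "az": 0}, {"hand": 0, "x": 0, "y": -0.45, "z": 0, "ax": 0, "ay": 0, "az": 0}])

```text
time: 2.6
ee_pos: [492.8, -284.2, 214.8]
orientation: [0.0, 1.0, -0.0, 0.0]
ft_force: [0.4, 0.5, 0.2]
opening: 0.993
finger_force: 0.0
```

Call:
drive_tool(series=[{"hand": 0, "x": 0, "y": -0.035, "z": 0, "ax": 0, "ay": 0, "az": 0}, {"hand": 0, "x": 0, "y": -0.061, "z": -0.01, "ax": 0, "ay": 0, "az": 0}, {"hand": 0, "x": 0, "y": -0.061, "z": -0.05, "ax": 0, "ay": 0, "az": 0}, {"hand": 0, "x": 0, "y": -0.061, "z": -0.09, "ax": 0, "ay": 0, "az": 0}, {"hand": 0, "x": 0, "y": -0.061, "z": -0.13, "ax": 0, "ay": 0, "az": 0}, {"hand": 0, "x": 0, "y": -0.061, "z": -0.15, "ax": 0, "ay": 0, "az": 0}, {"hand": 0, "x": 0, "y": -0.061, "z": -0.155, "ax": 0, "ay": 0, "az": 0}, {"hand": 0, "x": 0, "y": -0.061, "z": -0.155, "ax": 0, "ay": 0, "az": 0}])

```text
time: 3.4
ee_pos: [492.9, -343.1, 59.4]
orientation: [0.0, 1.0, 0.0, -0.0]
ft_force: [0.4, -0.1, 0.1]
opening: 1.001
finger_force: 0.0
```

```bash
python3 - <<'E'
from h import *
for n in("top","side"):
    c=r.camera(n); cv2.imwrite(f"pics/{n}1.png",c["color"][...,::-1])
t=cv2.imread("pics/side1.png")[80:240,260:460]; cv2.imwrite("pics/s1.png",cv2.resize(t,(750,600),interpolation=2))
print(r.get_state()["ee_pos"])
E
```

```text
[ 494.06622933 -344.2544273    61.49034788]
```

View pics/s1.png

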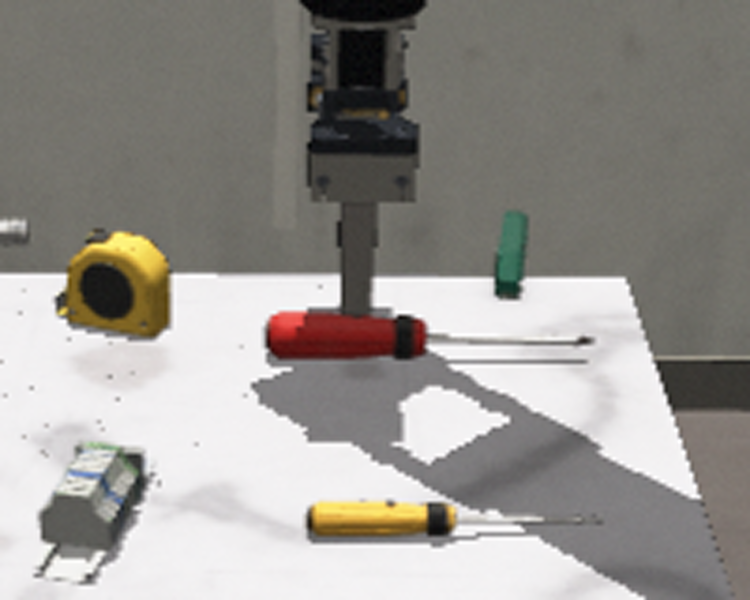

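The gripper (column ~358 in the crop) is over the handle's middle (268–427). I'll descend and close.

Call:
drive_tool(series=[{"hand": 0, "x": 0, "y": 0, "z": -0.025, "ax": 0, "ay": 0, "az": 0}, {"hand": 0, "x": 0, "y": 0, "z": -0.04, "ax": 0, "ay": 0, "az": 0}, {"hand": 0, "x": 0, "y": 0, "z": -0.0475, "ax": 0, "ay": 0, "az": 0}, {"hand": 0, "x": 0, "y": 0, "z": -0.0475, "ax": 0, "ay": 0, "az": 0}, {"hand": 1, "x": 0, "y": 0, "z": -0.0475, "ax": 0, "ay": 0, "az": 0}, {"hand": 1, "x": 0, "y": 0, "z": -0.0475, "ax": 0, "ay": 0, "az": 0}, {"hand": 1, "x": 0, "y": 0, "z": -0.0475, "ax": 0, "ay": 0, "az": 0}, {"hand": 1, "x": 0, "y": 0, "z": -0.0475, "ax": 0, "ay": 0, "az": 0}, {"hand": 1, "x": 0, "y": 0, "z": -0.0475, "ax": 0, "ay": 0, "az": 0}, {"hand": 1, "x": 0, "y": 0, "z": -0.0475, "ax": 0, "ay": 0, "az": 0}])

```text
time: 4.5
ee_pos: [493.1, -343.3, 12.2]
orientation: [0.0, 1.0, -0.0, 0.0]
ft_force: [-0.0, 0.6, 0.2]
opening: 0.503
finger_force: 0.0
```

Call:
drive_tool(series=[{"hand": 1, "x": 0, "y": 0, "z": 0, "ax": 0, "ay": 0, "az": 0}, {"hand": 1, "x": 0, "y": 0, "z": 0, "ax": 0, "ay": 0, "az": 0}, {"hand": 1, "x": 0, "y": 0, "z": 0, "ax": 0, "ay": 0, "az": 0}, {"hand": 1, "x": 0, "y": 0, "z": 0, "ax": 0, "ay": 0, "az": 0}])

```text
time: 4.9
ee_pos: [493.1, -343.4, 12.2]
orientation: [0.0, 1.0, -0.0, 0.0]
ft_force: [0.5, -0.8, 0.3]
opening: 0.274
finger_force: 20.0
```

Call:
drive_tool(series=[{"hand": 1, "x": 0, "y": 0, "z": 0.01, "ax": 0, "ay": 0, "az": 0}, {"hand": 1, "x": 0, "y": 0, "z": 0.03, "ax": 0, "ay": 0, "az": 0}, {"hand": 1, "x": 0, "y": 0, "z": 0.06, "ax": 0, "ay": 0, "az": 0}, {"hand": 1, "x": 0, "y": 0, "z": 0.09, "ax": 0, "ay": 0, "az": 0}, {"hand": 1, "x": 0, "y": 0.01, "z": 0.11, "ax": 0, "ay": 0, "az": -3}, {"hand": 1, "x": -0.005, "y": 0.03, "z": 0.12, "ax": 0, "ay": 0, "az": -9}, {"hand": 1, "x": -0.01, "y": 0.06, "z": 0.12, "ax": 0, "ay": 0, "az": -16}, {"hand": 1, "x": -0.015, "y": 0.09, "z": 0.12, "ax": 0, "ay": 0, "az": -23}, {"hand": 1, "x": -0.02, "y": 0.12, "z": 0.12, "ax": 0, "ay": 0, "az": -30}, {"hand": 1, "x": -0.025, "y": 0.15, "z": 0.12, "ax": 0, "ay": 0, "az": -37}])

```text
time: 5.9
ee_pos: [467.6, -192.0, 132.6]
orientation: [0.32, 0.947, 0.0, 0.0]
ft_force: [0.4, 0.3, -1.5]
opening: 0.277
finger_force: 20.0
```

Call:
drive_tool(series=[{"hand": 1, "x": -0.004, "y": 0.03, "z": 0, "ax": 0, "ay": 0, "az": -7}, {"hand": 1, "x": -0.008, "y": 0.06, "z": 0, "ax": 0, "ay": 0, "az": -14}, {"hand": 1, "x": -0.012, "y": 0.09, "z": 0, "ax": 0, "ay": 0, "az": -21}, {"hand": 1, "x": -0.016, "y": 0.12, "z": 0, "ax": 0, "ay": 0, "az": -28}, {"hand": 1, "x": -0.02, "y": 0.15, "z": 0, "ax": 0, "ay": 0, "az": -35}, {"hand": 1, "x": -0.024, "y": 0.18, "z": 0, "ax": 0, "ay": 0, "az": -42}, {"hand": 1, "x": -0.027, "y": 0.21, "z": 0, "ax": 0, "ay": 0, "az": -49}, {"hand": 1, "x": -0.0276, "y": 0.24, "z": 0, "ax": 0, "ay": 0, "az": -54}, {"hand": 1, "x": -0.0276, "y": 0.265, "z": 0, "ax": 0, "ay": 0, "az": -54}, {"hand": 1, "x": -0.0276, "y": 0.2757, "z": 0, "ax": 0, "ay": 0, "az": -54}])

```text
time: 6.9
ee_pos: [440.1, 84.2, 132.6]
orientation: [0.713, 0.702, 0.0, -0.0]
ft_force: [0.6, -0.4, -0.9]
opening: 0.274
finger_force: 20.0
```

Call:
drive_tool(series=[{"hand": 1, "x": 0, "y": 0, "z": -0.03, "ax": 0, "ay": 0, "az": 0}, {"hand": 1, "x": 0, "y": 0, "z": -0.06, "ax": 0, "ay": 0, "az": 0}, {"hand": 1, "x": 0, "y": 0, "z": -0.08, "ax": 0, "ay": 0, "az": 0}, {"hand": 1, "x": 0, "y": 0, "z": -0.08, "ax": 0, "ay": 0, "az": 0}, {"hand": 1, "x": 0, "y": 0, "z": -0.08, "ax": 0, "ay": 0, "az": 0}])

```text
time: 7.4
ee_pos: [440.7, 82.1, 52.6]
orientation: [0.714, 0.701, -0.0, 0.0]
ft_force: [0.0, -0.4, -1.2]
opening: 0.273
finger_force: 20.0
```

```bash
python3 - <<'E'
from h import *
s=r.get_state(); print(s["ee_pos"],s["orientation"],s["opening"],s["finger_force"])
c=r.camera("side"); t=c["color"][...,::-1][190:400,220:500]; cv2.imwrite("pics/s2.png",cv2.resize(t,(800,600),interpolation=2))
c=r.camera("side"); P=cloud(c); hsv=cv2.cvtColor(c["color"],cv2.COLOR_RGB2HSV); H,S,V=[hsv[...,i] for i in range(3)]
m=(c["depth"]>0)&((H<8)|(H>172))&(S>140)&(P[...,0]>350)&(P[...,0]<560)&(P[...,1]>-150)&(P[...,1]<300)
X=P[m]; print(len(X),np.percentile(X,[2,50,98],axis=0).round(1))
E
```

```text
[440.6988382   82.07323605  52.64797916] [ 7.13515392e-01  7.00639551e-01 -4.87286003e-05  5.00463541e-05] 0.2726540500617938 19.99982178211212
545 [[427.5  36.2  52.7]
 [440.7  91.3  70. ]
 [453.2 132.   82.3]]
```

View pics/s2.png

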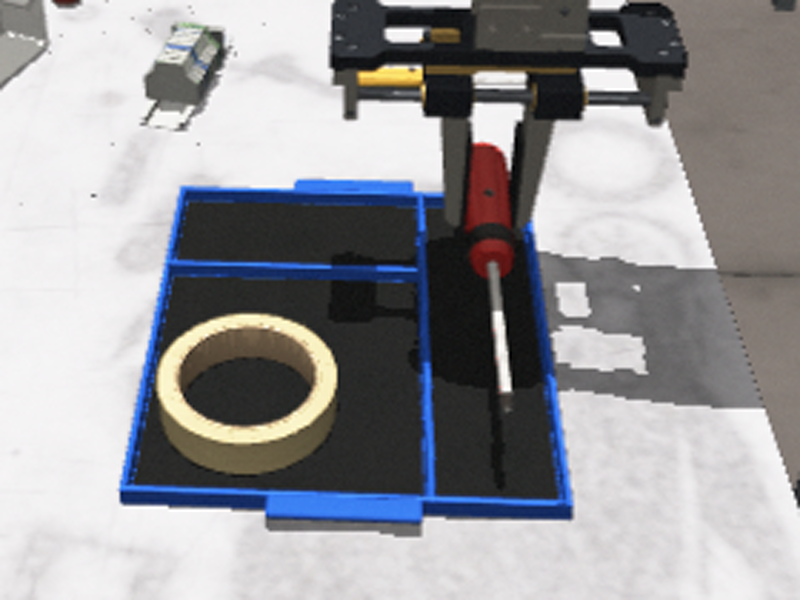

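The screwdriver is level over the long compartment and centred in it (handle about y 33–135, x 440). I'll lower it slowly.

Call:
drive_tool(series=[{"hand": 1, "x": 0, "y": 0, "z": -0.015, "ax": 0, "ay": 0, "az": 0}, {"hand": 1, "x": 0, "y": 0, "z": -0.027, "ax": 0, "ay": 0, "az": 0}, {"hand": 1, "x": 0, "y": 0, "z": -0.033, "ax": 0, "ay": 0, "az": 0}, {"hand": 1, "x": 0, "y": 0, "z": -0.0355, "ax": 0, "ay": 0, "az": 0}, {"hand": 1, "x": 0, "y": 0, "z": -0.0367, "ax": 0, "ay": 0, "az": 0}, {"hand": 1, "x": 0, "y": 0, "z": -0.0367, "ax": 0, "ay": 0, "az": 0}, {"hand": 1, "x": 0, "y": 0, "z": -0.0367, "ax": 0, "ay": 0, "az": 0}])

```text
time: 8.2
ee_pos: [440.8, 82.4, 15.8]
orientation: [0.713, 0.701, 0.0, 0.0]
ft_force: [-0.2, 0.2, -2.2]
opening: 0.272
finger_force: 20.0
```

Call:
drive_tool(series=[{"hand": 0.64, "x": 0, "y": 0, "z": 0, "ax": 0, "ay": 0, "az": 0}, {"hand": 0.64, "x": 0, "y": 0, "z": 0, "ax": 0, "ay": 0, "az": 0}, {"hand": 0.64, "x": 0, "y": 0, "z": 0, "ax": 0, "ay": 0, "az": 0}, {"hand": 0.64, "x": 0, "y": 0, "z": 0, "ax": 0, "ay": 0, "az": 0}])

```text
time: 8.6
ee_pos: [440.6, 82.4, 15.5]
orientation: [0.713, 0.701, 0.0, 0.0]
ft_force: [0.1, -0.7, 0.3]
opening: 0.363
finger_force: 0.0
```

Call:
drive_tool(series=[{"hand": 0.64, "x": 0, "y": 0, "z": 0.02, "ax": 0, "ay": 0, "az": 0}, {"hand": 0.64, "x": 0, "y": 0, "z": 0.055, "ax": 0, "ay": 0, "az": 0}, {"hand": 0, "x": 0, "y": 0, "z": 0.09, "ax": 0, "ay": 0, "az": 0}, {"hand": 0, "x": 0.03, "y": -0.03, "z": 0.12, "ax": 0, "ay": 0, "az": 0}, {"hand": 0, "x": 0.06, "y": -0.06, "z": 0.12, "ax": 0, "ay": 0, "az": -4}, {"hand": 0, "x": 0.09, "y": -0.09, "z": 0.12, "ax": 0, "ay": 0, "az": -8}, {"hand": 0, "x": 0.12, "y": -0.12, "z": 0.12, "ax": 0, "ay": 0, "az": -11}, {"hand": 0, "x": 0.15, "y": -0.15, "z": 0.12, "ax": 0, "ay": 0, "az": -11}, {"hand": 0, "x": 0.18, "y": -0.18, "z": 0.12, "ax": 0, "ay": 0, "az": -11}, {"hand": 0, "x": 0.2045, "y": -0.2145, "z": 0.12, "ax": 0, "ay": 0, "az": -11}])

```text
time: 9.6
ee_pos: [646.2, -133.0, 135.1]
orientation: [0.777, 0.629, 0.0, -0.0]
ft_force: [0.7, 0.1, 1.0]
opening: 0.997
finger_force: 0.0
```

Call:
drive_tool(series=[{"hand": 0, "x": 0, "y": 0, "z": -0.03, "ax": 0, "ay": 0, "az": 0}, {"hand": 0, "x": 0, "y": 0, "z": -0.06, "ax": 0, "ay": 0, "az": 0}, {"hand": 0, "x": 0, "y": 0, "z": -0.07, "ax": 0, "ay": 0, "az": 0}, {"hand": 0, "x": 0, "y": 0, "z": -0.07, "ax": 0, "ay": 0, "az": 0}])

```text
time: 10.0
ee_pos: [643.3, -131.3, 63.3]
orientation: [0.777, 0.629, -0.001, -0.002]
ft_force: [-1.2, 0.1, -0.6]
opening: 1.002
finger_force: 0.0
```

```bash
python3 - <<'E'
from m import *
s=r.get_state(); print(s["ee_pos"],s["orientation"],s["opening"])
c=r.camera("side"); P=cloud(c); a=boxes["strip"]
t=c["color"][...,::-1][130:430,220:460]; cv2.imwrite("pics/s3.png",cv2.resize(t,(480,600),interpolation=2))
hsv=cv2.cvtColor(c["color"],cv2.COLOR_RGB2HSV); H,S,V=[hsv[...,i] for i in range(3)]
m=(c["depth"]>0)&((H<8)|(H>172))&(S>140)&(P[...,0]>350)&(P[...,0]<560)&(P[...,1]>-150)&(P[...,1]<300)
X=P[m]; print(rect(X[:,:2]),np.percentile(X,[2,50,98],axis=0).round(1))
E
```

```text
[ 643.31284096 -131.34074329   63.26314553] [ 0.77727362  0.62915875 -0.00107789 -0.00195417] 1.0024567939274445
(array([437.3,  74. ]), array([ 34.2, 117.8]), np.float32(88.2)) [[425.3  35.7   5.1]
 [441.4  81.6  31.1]
 [453.3 131.9  36.3]]
```

View pics/s3.png

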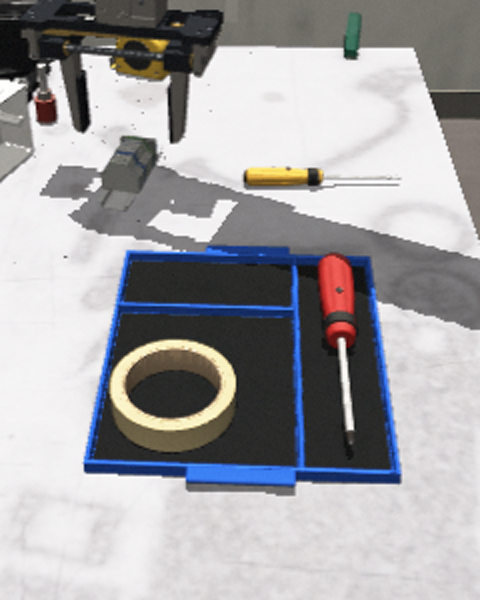

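The screwdriver lies in its compartment, and the gripper straddles the strip. I'll check clearance to the white box before descending.

```bash
python3 - <<'E'
import numpy as np
for n in("top","side"):
    P=np.load(n+"0.npz")["P"]; m=(P[...,0]>665)&(P[...,0]<770)&(P[...,1]>-190)&(P[...,1]<-90)&(P[...,2]>15); X=P[m]; print(n,len(X),np.percentile(X,[2,50,98],axis=0).round() if len(X) else "")
E
```

```text
top 46 [[ 665. -189.   24.]
 [ 670. -131.   32.]
 [ 770. -108.   88.]]
side 41 [[ 665. -189.   17.]
 [ 670. -121.   30.]
 [ 770. -108.   89.]]
```

Call:
drive_tool(series=[{"hand": 0, "x": 0, "y": 0, "z": -0.025, "ax": 0, "ay": 0, "az": 0}, {"hand": 0, "x": 0, "y": 0, "z": -0.043, "ax": 0, "ay": 0, "az": 0}, {"hand": 0, "x": 0, "y": 0, "z": -0.051, "ax": 0, "ay": 0, "az": 0}, {"hand": 0, "x": 0, "y": 0, "z": -0.051, "ax": 0, "ay": 0, "az": 0}, {"hand": 1, "x": 0, "y": 0, "z": -0.051, "ax": 0, "ay": 0, "az": 0}, {"hand": 1, "x": 0, "y": 0, "z": -0.051, "ax": 0, "ay": 0, "az": 0}, {"hand": 1, "x": 0, "y": 0, "z": -0.051, "ax": 0, "ay": 0, "az": 0}, {"hand": 1, "x": 0, "y": 0, "z": -0.051, "ax": 0, "ay": 0, "az": 0}, {"hand": 1, "x": 0, "y": 0, "z": -0.051, "ax": 0, "ay": 0, "az": 0}, {"hand": 1, "x": 0, "y": 0, "z": -0.051, "ax": 0, "ay": 0, "az": 0}])

```text
time: 11.05
ee_pos: [645.0, -132.1, 14.5]
orientation: [0.777, 0.629, 0.0, 0.0]
ft_force: [1.0, -0.4, 0.4]
opening: 0.496
finger_force: 0.3
```

Call:
drive_tool(series=[{"hand": 1, "x": 0, "y": 0, "z": 0, "ax": 0, "ay": 0, "az": 0}, {"hand": 1, "x": 0, "y": 0, "z": 0, "ax": 0, "ay": 0, "az": 0}, {"hand": 1, "x": 0, "y": 0, "z": 0, "ax": 0, "ay": 0, "az": 0}])

```text
time: 11.35
ee_pos: [645.1, -132.1, 14.5]
orientation: [0.777, 0.629, 0.0, 0.0]
ft_force: [0.7, 0.5, 0.4]
opening: 0.455
finger_force: 20.0
```

Call:
drive_tool(series=[{"hand": 1, "x": 0, "y": 0, "z": 0.01, "ax": 0, "ay": 0, "az": 0}, {"hand": 1, "x": 0, "y": 0, "z": 0.03, "ax": 0, "ay": 0, "az": 0}, {"hand": 1, "x": 0, "y": 0, "z": 0.06, "ax": 0, "ay": 0, "az": 0}, {"hand": 1, "x": -0.01, "y": 0.01, "z": 0.085, "ax": 0, "ay": 0, "az": -4}, {"hand": 1, "x": -0.02, "y": 0.03, "z": 0.1, "ax": 0, "ay": 0, "az": -11}, {"hand": 1, "x": -0.03, "y": 0.05, "z": 0.1, "ax": 0, "ay": 0, "az": -18}, {"hand": 1, "x": -0.04, "y": 0.075, "z": 0.1, "ax": 0, "ay": 0, "az": -25}, {"hand": 1, "x": -0.05, "y": 0.1, "z": 0.1, "ax": 0, "ay": 0, "az": -32}, {"hand": 1, "x": -0.06, "y": 0.125, "z": 0.1, "ax": 0, "ay": 0, "az": -39}, {"hand": 1, "x": -0.07, "y": 0.15, "z": 0.1, "ax": 0, "ay": 0, "az": -46}])

```text
time: 12.35
ee_pos: [574.2, 18.9, 114.8]
orientation: [0.962, 0.273, -0.0, -0.0]
ft_force: [-0.4, 1.1, -0.6]
opening: 0.455
finger_force: 20.0
```

Call:
drive_tool(series=[{"hand": 1, "x": -0.006, "y": 0.015, "z": 0, "ax": 0, "ay": 0, "az": -7}, {"hand": 1, "x": -0.0108, "y": 0.0259, "z": 0, "ax": 0, "ay": 0, "az": -14}, {"hand": 1, "x": -0.0108, "y": 0.0259, "z": 0, "ax": 0, "ay": 0, "az": -21}, {"hand": 1, "x": -0.0108, "y": 0.0259, "z": -0.01, "ax": 0, "ay": 0, "az": -28}, {"hand": 1, "x": -0.0108, "y": 0.0259, "z": -0.03, "ax": 0, "ay": 0, "az": -33.2}, {"hand": 1, "x": -0.0108, "y": 0.0259, "z": -0.055, "ax": 0, "ay": 0, "az": -33.2}, {"hand": 1, "x": -0.0108, "y": 0.0259, "z": -0.07, "ax": 0, "ay": 0, "az": -33.2}, {"hand": 1, "x": -0.0108, "y": 0.0259, "z": -0.07, "ax": 0, "ay": 0, "az": -33.2}, {"hand": 1, "x": -0.0108, "y": 0.0259, "z": -0.07, "ax": 0, "ay": 0, "az": -33.2}])

```text
time: 13.25
ee_pos: [564.4, 43.8, 44.9]
orientation: [1.0, -0.011, 0.0, 0.0]
ft_force: [-0.8, -0.9, -0.5]
opening: 0.456
finger_force: 20.0
```

```bash
python3 - <<'E'
from h import *
s=r.get_state(); print(s["ee_pos"],s["orientation"],s["opening"],s["finger_force"])
c=r.camera("side"); t=c["color"][...,::-1][190:400,220:500]; cv2.imwrite("pics/s4.png",cv2.resize(t,(800,600),interpolation=2))
E
```

```text
[564.37627094  43.79651646  44.93360898] [ 9.99942991e-01 -1.06772605e-02  1.07559555e-04  1.19636745e-05] 0.45588523296139505 19.99904841184616
```

View pics/s4.png

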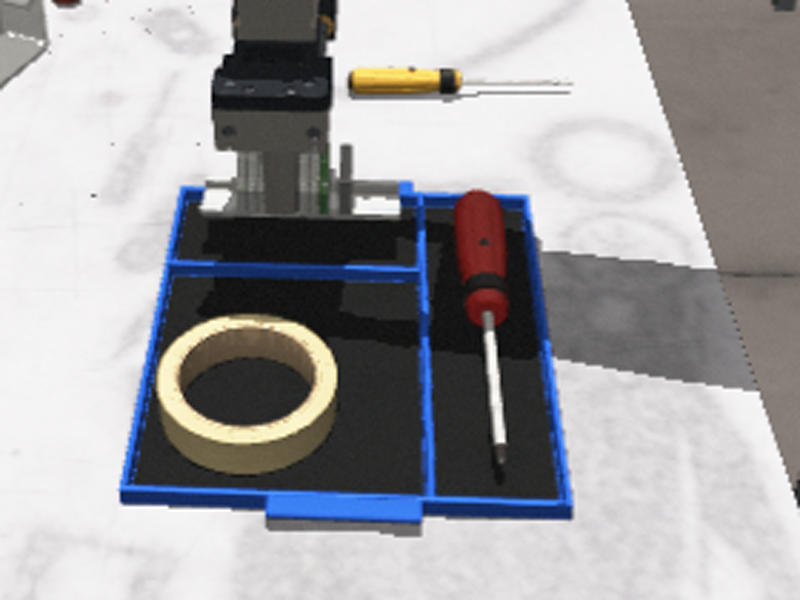

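The strip hangs level over the crosswise compartment (crop columns 203–400) and is centred in it. I'll set it down and release.

Call:
drive_tool(series=[{"hand": 1, "x": 0, "y": 0, "z": -0.012, "ax": 0, "ay": 0, "az": 0}, {"hand": 1, "x": 0, "y": 0, "z": -0.02, "ax": 0, "ay": 0, "az": 0}, {"hand": 1, "x": 0, "y": 0, "z": -0.024, "ax": 0, "ay": 0, "az": 0}, {"hand": 1, "x": 0, "y": 0, "z": -0.026, "ax": 0, "ay": 0, "az": 0}, {"hand": 1, "x": 0, "y": 0, "z": -0.0268, "ax": 0, "ay": 0, "az": 0}, {"hand": 1, "x": 0, "y": 0, "z": -0.0268, "ax": 0, "ay": 0, "az": 0}, {"hand": 1, "x": 0, "y": 0, "z": -0.0268, "ax": 0, "ay": 0, "az": 0}])

```text
time: 14.0
ee_pos: [564.4, 43.8, 17.8]
orientation: [1.0, -0.011, 0.0, 0.0]
ft_force: [-0.5, 0.8, -0.8]
opening: 0.452
finger_force: 20.0
```

Call:
drive_tool(series=[{"hand": 0.44, "x": 0, "y": 0, "z": 0, "ax": 0, "ay": 0, "az": 0}, {"hand": 0.44, "x": 0, "y": 0, "z": 0, "ax": 0, "ay": 0, "az": 0}, {"hand": 0.44, "x": 0, "y": 0, "z": 0, "ax": 0, "ay": 0, "az": 0}, {"hand": 0.44, "x": 0, "y": 0, "z": 0, "ax": 0, "ay": 0, "az": 0}, {"hand": 0.44, "x": 0, "y": 0, "z": 0.02, "ax": 0, "ay": 0, "az": 0}, {"hand": 0.44, "x": 0, "y": 0, "z": 0.055, "ax": 0, "ay": 0, "az": 0}, {"hand": 0.44, "x": 0, "y": 0, "z": 0.1, "ax": 0, "ay": 0, "az": 0}, {"hand": 0.44, "x": 0, "y": 0, "z": 0.14, "ax": 0, "ay": 0, "az": 0}, {"hand": 0.44, "x": 0, "y": 0, "z": 0.18, "ax": 0, "ay": 0, "az": 0}, {"hand": 0.44, "x": 0, "y": 0, "z": 0.2, "ax": 0, "ay": 0, "az": 0}])

```text
time: 15.0
ee_pos: [565.9, 43.7, 222.2]
orientation: [1.0, -0.011, 0.003, 0.0]
ft_force: [-0.4, -0.0, -0.1]
opening: 0.561
finger_force: 0.0
```

```bash
python3 - <<'E'
from m import *
s=r.get_state(); print(s["ee_pos"],s["opening"],s["finger_force"])
c=r.camera("side"); P=cloud(c); t=c["color"][...,::-1][190:400,220:500]; cv2.imwrite("pics/s5.png",cv2.resize(t,(800,600),interpolation=2))
m=(c["depth"]>0)&(P[...,0]>480)&(P[...,0]<630)&(P[...,1]>10)&(P[...,1]<80)
for z in(9,30):
    k=m&(P[...,2]>z)&(P[...,2]<60)&((abs(P[...,1]-45)<30)); print(z,rect(P[k][:,:2]),np.percentile(P[k],[2,50,98],axis=0).round())
E
```

```text
[565.85811914  43.67036749 222.1853156 ] 0.5608433489926206 0.0
9 (array([551.2,  46.3]), array([ 41.8, 123.8]), np.float32(178.9)) [[495.  27.  10.]
 [557.  57.  33.]
 [606.  66.  47.]]
30 (array([554.8,  46.5]), array([39.5, 72.4]), np.float32(1.2)) [[521.  32.  31.]
 [557.  54.  40.]
 [589.  65.  48.]]
```

View pics/s5.png

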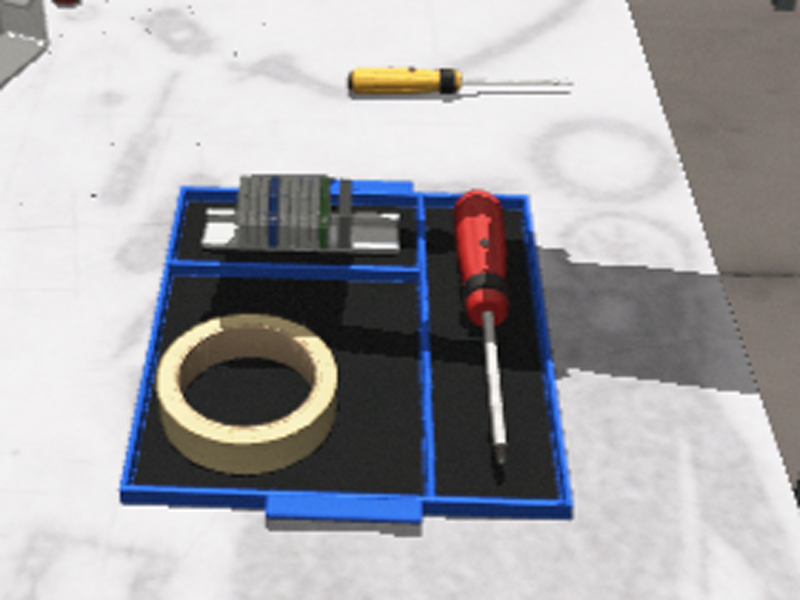

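Both pieces lie flat and centred in their compartments. The strip measures at about (551,46) against a slot centre of (554,44).

```bash
python3 -c "
from rig import r
print(r.hand_in())"
```

```text
the job is handed in; nothing more can be done
None
```

The job is handed in at about 15 s: in the last camera picture the red screwdriver and terminal strip both lie flat and centred in their compartments, and the yellow screwdriver and tape roll were left alone; no verdict came back.

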